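# Rock the seized wing nut of the round mould free

### The job

The wing nut on top of the round plaster mould's clamp is seized with dried slip. Rock it back and forth in small arcs until it breaks free, then turn it anticlockwise about a sixth of a turn (60 degrees) past where it was stuck, and let go of it. Leave the wing nut on the square mould's clamp as it is.

Things in the scene. Friction and masses are not known exactly. Their poses are not given: they have to be found in the camera images.
- round_clamp: The clamp of the ROUND mould, fixed to the table; origin under its centre at table height, x along its bar, z up. A plywood foot 210 (x) x 160 mm carries a white plaster drum 142 mm across; over it runs a steel bar 200 mm long, 32 mm wide, top 96 mm above the table, on a bolt at either end (heads 7 mm high, 88 mm from the centre). The seized nut sits on the bar's middle.
- wing_nut_grip (a point): The seized steel wing nut on the ROUND mould: a point on its vertical axis, half-way up its flat wings, 125 mm above the table, 29 mm above the bar. x runs along the wings, y square to their faces, z up. The wings span 68 mm, are 12 mm thick, 26 mm high; grip them across the 12 mm with about 40 N. Under them a 12 mm neck, then a foot 28 mm wide and 9 mm high on the bar.
- wing_nut (a joint): Its turn, rad, anticlockwise from above positive; 0 = as stuck, wings along the bar (starts within 0.05). At first it gives only 0.25 to 0.32 rad each way to firm stops, needing 0.2 to 0.4 N m. Each full swing from stop to stop loosens it a bit; pushing on a stop does nothing. After 2 or 3 swings to each side it passes the anticlockwise stop and turns on easily to 1.3 rad. It stays where left.
- tight_nut (a joint): The like wing nut (same size and height) on the SQUARE mould, a plaster block 140 x 128 mm in a like fixed clamp on the other side of the table's middle line. Its turn, rad, anticlockwise from above positive; 0 = wings along its bar, starts within 0.05. To be left as it is.

How it is judged (in metres and radians):
At the end, for the whole second after the job is handed in: The wing nut on the round mould stands at least 0.8 rad (46 degrees) anticlockwise of where it was stuck, at rest and released; the wing nut on the square mould was never turned by more than 0.2 rad from along its bar (value of joint wing_nut above 0.8 rad and velocity of joint wing_nut between -0.1 and 0.1 rad/s); the robot touches nothing.
It fails at once if the wing nut on the square mould is turned (more than 0.2 rad off its bar) (value of joint tight_nut above 0.2 rad or value of joint tight_nut below -0.2 rad).
It also fails if it takes over 58 s, if anything falls off the work surface, if the arm or the gripper's body presses on something with over 40 N, if the wrist force passes 120 N, or if a joint passes its speed limit or range.

### The arm

A 6-joint arm with a two-finger parallel gripper is mounted at the origin on the work surface. World frame = base frame: x ahead of the robot, y to its left, z up, the work surface at z = 0. Lengths are in m, angles in degrees, forces in N, time in s.
With the tool pointing down it reaches from about 0.375 to 0.9 m from the base axis. Payload 3.1 kg.
Tool frame: the origin (TCP) lies at the very end of the fingers, on their centre line; the grasp point (between the pads) lies 19 mm behind it; z points along the fingers, y is the line along which they close (so a half turn about z gives the same grasp; the last joint's range is limited). The gripper opens to 87 mm and grips with 3 to 60 N. Pads are 19 mm wide; open, the fingers measure 117 mm over their backs; the gripper's body (75 mm by 190 mm) begins 51 mm behind the grasp point.
Start: joints at [53.486, 30.224, 82.088, -0, 67.689, -10.227], TCP at [0.277, 0.56, 0.223] pointing down, gripper open.
Joint ranges: [-176.69, 176.69], [-43.24, 126.21], [12.49, 139.97], [-82, 262], [0, 151.66], [-163.58, 163.58]. Speed limits (degrees/s): [159.86, 159.86, 180, 180, 180, 180].

### API

Orientations are given as a 3x3 rotation matrix whose columns are the frame's x, y, z axes.
In Python, from rig import bot gives the robot as it stands.
- The arm moves only by the tool move_arm, never from a script. Its argument "increments" is a list of rows, each an object with "xyz": the shift along the tool's x, y, z in mm, a list of three; "roll": the turn about the tool's z in rad; "grip": the opening in per cent of the stroke, from 0 (shut) to 100 (fully open). A call has 1 to 5 rows; each row shifts and turns the commanded pose from where the row before left it, along the tool's axes as they then stand; what a row does not reach is not made up. A row lasts 1/12 s, in which the tool goes at most 41.7 mm and 7.16 degrees, less where a joint would pass 70% of its speed; a pose out of reach is approached as far as the arm can. A call is refused whole if a number of a shift passes 41.7 or a number of a turn 0.125, either way. A call with a gripper value outside its range is refused whole. The fingers move at their own pace and stop on an object; the grip force is fixed at half the most. Time passes only in rows, so rows that do not move let the fingers close. It gives the time, the measured TCP pose, the force, the opening and the grip force at its end, in the units of the state.
- bot.read_state(): the state, without advancing time (a new reading comes with each control period).
- bot.capture(name): name is "scene" or "top" or "wrist"; returns (picture, depth): 420x560x3 uint8, red, green, blue; 420x560 float32, m along the optical axis (not along the pixel's ray), 0 where there is no reading.
- bot.camera_model(name): a dict with "intrinsics" (3x3 intrinsics, pixels), "D" ([k1, k2, p1, p2, k3] as OpenCV has them; the pictures are not rectified), "rvec" (rotation vector, rad) and "tvec" (3), from world to camera coordinates, as OpenCV has them; the wrist camera has in their place "tool_from_camera" (4x4, takes a point from camera to tool coordinates, whose origin is the TCP and whose axes are the flange's). Camera axes: x right, y down, z forward; pixel columns grow to the right and rows downward; lengths in m; the calibration is good to about 2 mm. A picture is of the moment at which its call begins: read the wrist's pose just before it. camera_model takes no time and is no camera call.
- bot.hand_in(): hands the job in; it is judged then, once.
Trained networks look in the newest picture that a camera, given by its name, has taken for a name from the list of things; names that differ only in an ending like _2 or _b are one class to them, and where a whole thing is asked for, a point or a joint stands for the part that bears it (a point fixed in the world has none). Each returns a list of dicts, best first, with "conf" (0 to 1); they miss things now and then, are a little off and sometimes report something else, mostly with a low value. They report only what shows in the picture. A call takes as long as a camera call.
- bot.spot_in(label, camera): "at" ([x, y, z] in m, in the coordinates of the camera as it stood for that picture, good to about 4 mm: the middle of the surface that is visible of it).
- bot.trace(label, camera): "mask" (420x560 bool, what is visible of it).
The state is a dict: "time_s": time; "joint_positions": joint angles; "qvel": joint speeds; "tau": joint torques, N m; "position": TCP position; "tcp_rot": TCP orientation; "force": force on the tool from outside, world axes, zero at the start; "moment": the same for the moment, N m; "opening": opening from 0.0 (shut) to 1.0 (fully open); "grasp_force": force on a finger pad.
Only numpy, scipy, OpenCV 4.12 (cv2) and the standard library are available. Lean on these libraries where they do the work, as an engineer would, in place of code of your own. Each camera call takes 0.05 s, during which the arm holds its last target. There are 200 camera calls.

## Working session

There is one attempt and no reset: what is moved stays moved. The work goes in short steps, Python scripts to look and compute and a tool call to move; the robot and the scene stay as the last step left them, time stands still between calls to the robot, and variables do not carry over. Pictures are saved under pics/ and viewed, at most 10 in all, crops included, and the job is handed in when it is done.

Besides the shell and the picture viewer there is one more tool, called as a command line: name --argument value ..., lists and objects as JSON in quotes. move_arm: Moves the arm, as the interface text tells. Its arguments: {"type":"object","properties":{"increments":{"type":"array"}},"required":["increments"]}

```bash
mkdir -p pics
cat > h.py <<'E'
import numpy as np, cv2
from rig import bot
def T(cam,st=None):
    m=bot.camera_model(cam); W=np.eye(4)
    if 'tool_from_camera' in m:
        W[:3,:3]=st['tcp_rot'];W[:3,3]=st['position'];return W@np.array(m['tool_from_camera'])
    R=cv2.Rodrigues(np.array(m['rvec'],float))[0]
    W[:3,:3]=R.T;W[:3,3]=-R.T@np.array(m['tvec'],float).ravel();return W
def pts(cam,d,mask,W):
    m=bot.camera_model(cam);v,u=np.nonzero(mask&(d>0))
    n=cv2.undistortPoints(np.c_[u,v].astype(float)[:,None],np.array(m['intrinsics'],float),np.array(m['D'],float))[:,0]
    z=d[v,u][:,None];return np.c_[n*z,z]@W[:3,:3].T+W[:3,3]
E
python3 - <<'E'
from h import *
st=bot.read_state();print(st)
for cam in ['top','scene']:
    W=T(cam);p,d=bot.capture(cam);cv2.imwrite(f'pics/{cam}0.png',p[:,:,::-1])
    for l in ['wing_nut_grip','wing_nut','tight_nut','round_clamp']:
        for r in bot.spot_in(l,cam): print(cam,l,r['conf'],W[:3,:3]@r['at']+W[:3,3])
        for r in bot.trace(l,cam):
            q=pts(cam,d,r['mask'],W);print('  mask',r['conf'],len(q),np.median(q,0),q.max(0)) if len(q) else 0
            if 'nut' in l and len(q):
                t=q[q[:,2]>.12]
                if len(t)>10:
                    c=t.mean(0);w,v=np.linalg.eigh(np.cov((t-c)[:,:2].T));print('  top',len(t),c,np.degrees(np.arctan2(v[1,1],v[0,1])))
E
```

```text
{'time_s': 0.0, 'joint_positions': array([ 5.34866563e+01,  3.02784667e+01,  8.21560769e+01, -1.40552334e-03,
        6.76887840e+01, -1.02280909e+01]), 'qvel': array([-0.01891234, -0.06487702, -0.04981028,  0.00784405,  0.00818777,
       -0.02315845]), 'tau': array([-1.27618241e-03, -4.40044963e+01, -1.76589543e+01,  6.32108166e-02,
        5.82139380e-02, -1.54620329e-04]), 'position': array([0.27632224, 0.55978609, 0.2215787 ]), 'tcp_rot': array([[-8.96604349e-01,  4.42830720e-01, -1.26250181e-03],
       [ 4.42832374e-01,  8.96602727e-01, -1.74348390e-03],
       [ 3.59894331e-04, -2.12229192e-03, -9.99997683e-01]]), 'force': array([-0.28996796, -0.85044597,  0.24111717]), 'moment': array([ 0.00883783,  0.0352145 , -0.00249834]), 'grasp_force': 0.0, 'opening': 1.0014592716891726}
top wing_nut_grip 0.61 [0.50953715 0.23638261 0.13579576]
  mask 0.84 519 [0.5093002  0.23642342 0.13037291] [0.54580348 0.27426627 0.14263761]
  top 346 [0.51138829 0.23900731 0.13261883] 152.64892625888498
  mask 0.35 417 [ 0.5765503  -0.19129565  0.13175887] [ 0.61195634 -0.1755218   0.13982009]
  to
[... 703 characters left out ...]
.51923437 0.24388075 0.12575009] [0.54655466 0.26049299 0.13985958]
  top 449 [0.51851288 0.24174171 0.13064892] 151.20419436535116
scene wing_nut 0.75 [0.52236143 0.2422897  0.1248308 ]
  mask 0.82 686 [0.51972527 0.24397755 0.12590184] [0.54655466 0.26064575 0.13985958]
  top 440 [0.51839861 0.24191296 0.13057113] 151.23753138855307
scene tight_nut 0.69 [ 0.58189684 -0.19303764  0.12502609]
  mask 0.71 388 [ 0.57987878 -0.18925681  0.12319081] [ 0.60713206 -0.17548994  0.13925235]
  top 234 [ 0.57860991 -0.18949737  0.12905318] 155.18340917601105
scene round_clamp 0.95 [0.55416496 0.25590043 0.06936321]
  mask 0.69 11981 [0.55278054 0.25871704 0.06487038] [0.64481904 0.35980071 0.13985958]
```

View pics/top0.png

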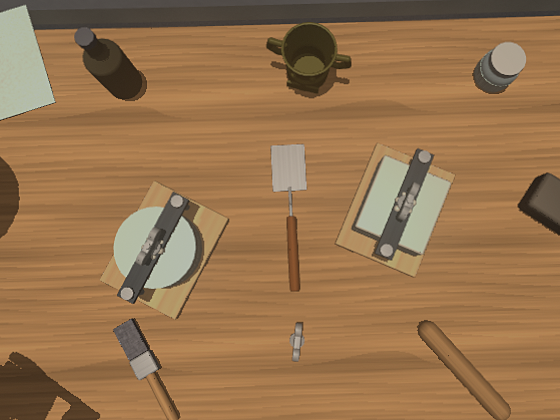

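The round mould's clamp is on the left, its nut near pixel (150,245). The square one is near (405,203). The tool is already almost lined up with the wings, so I'll move above the nut.

move_arm --increments '[{"xyz": [-35.5, -18, 0], "roll": 0, "grip": 100}, {"xyz": [-35.5, -18, 0], "roll": 0, "grip": 100}, {"xyz": [-35.5, -18, 0], "roll": 0, "grip": 100}, {"xyz": [-35.5, -18, 0], "roll": 0, "grip": 100}, {"xyz": [-35.5, -18, 0], "roll": 0, "grip": 100}]'

```text
time_s: 1.32
position: [0.3968, 0.3997, 0.2227]
tcp_rot: [[-0.897, 0.442, 0.0], [0.442, 0.897, 0.0], [-0.0, 0.0, -1.0]]
force: [0.0, -0.1, 0.7]
opening: 1.002
grasp_force: 0.0
```

move_arm --increments '[{"xyz": [-35.5, -18, 0], "roll": 0, "grip": 100}, {"xyz": [-35.5, -18, 0], "roll": 0, "grip": 100}, {"xyz": [-35.5, -18, 0], "roll": 0, "grip": 100}, {"xyz": [-35.5, -18, 0], "roll": 0, "grip": 100}, {"xyz": [0, 0, 0], "roll": 0, "grip": 100}]'

```text
time_s: 1.73
position: [0.4968, 0.2683, 0.2229]
tcp_rot: [[-0.894, 0.449, 0.005], [0.449, 0.894, -0.002], [-0.005, 0.0, -1.0]]
force: [0.4, -0.0, 0.4]
opening: 0.999
grasp_force: 0.0
```

```bash
cat > w.py <<'E'
from h import *
import sys
st=bot.read_state();R=np.array(st['tcp_rot']);P=np.array(st['position'])
W=T('wrist',st);p,d=bot.capture('wrist');cv2.imwrite(f'pics/{sys.argv[1]}.png',p[:,:,::-1])
print(st['time_s'],P,st['joint_positions'])
for l in ['wing_nut_grip','round_clamp']:
    for r in bot.spot_in(l,'wrist'): print(l,r['conf'],W[:3,:3]@r['at']+W[:3,3])
    for r in bot.trace(l,'wrist'):
        q=pts('wrist',d,r['mask'],W);t=q[(q[:,2]>.131)&(q[:,2]<.145)] if l[0]=='w' else q[(q[:,2]>.091)&(q[:,2]<.099)]
        if len(t)<20: print(l,len(t));continue
        (c,s,a)=cv2.minAreaRect(t[:,:2].astype(np.float32)*1000)
        m=t.mean(0);w,v=np.linalg.eigh(np.cov((t-m)[:,:2].T))
        print(l,r['conf'],len(t),'rect',c,s,a,'mean',m,'dir',np.degrees(np.arctan2(v[1,1],v[0,1])),'maxz',q[:,2].max())
        print('  in tool mm',R.T@(np.r_[np.array(c)/1000,.112]-P)*1000,'tool x dir',np.degrees(np.arctan2(R[1,0],R[0,0])))
E
python3 w.py w1
```

```text
1.7333 [0.49683546 0.268252   0.22291662] [ 17.1360533   25.46656077  90.9962622   -0.2193183   63.31730228
 -46.10634456]
wing_nut_grip 0.61 [0.50567682 0.24810055 0.13312823]
wing_nut_grip 0.72 937 rect (511.54827880859375, 240.8983612060547) (11.776994705200195, 65.06953430175781) 62.22248077392578 mean [0.50913006 0.24229733 0.13515965] dir 152.10155983510725 maxz 0.13935496153374155
  in tool mm [-24.85156924 -17.86518717 111.04242518] tool x dir 153.34047879424693
round_clamp 0.67 [0.48774209 0.25317225 0.08491544]
round_clamp 0.95 4467 rect (497.5905456542969, 248.22613525390625) (36.1522331237793, 168.4132537841797) 60.0728645324707 mean [0.48837258 0.25409274 0.09597968] dir 151.6395783228303 maxz 0.13935496153374155
  in tool mm [ -9.09002802 -17.5790873  110.96147729] tool x dir 153.34047879424693
```

View pics/w1.png

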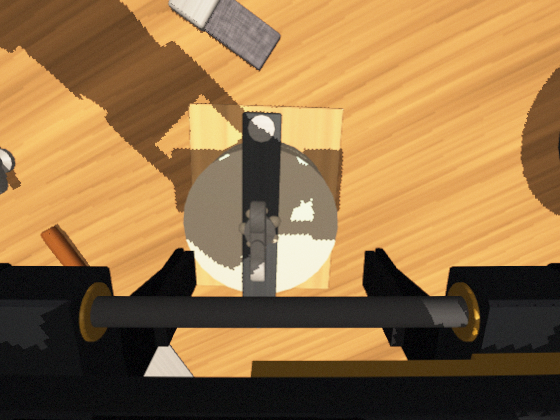

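The nut is at about (258,240) in the wrist picture, its wings along the bar as expected. I'll centre over it and let the arm settle.

move_arm --increments '[{"xyz": [-12.5, -9, 0], "roll": 0.02, "grip": 100}, {"xyz": [-12.5, -9, 20], "roll": 0, "grip": 60}, {"xyz": [0, 0, 20], "roll": 0, "grip": 60}, {"xyz": [0, 0, 20], "roll": 0, "grip": 60}, {"xyz": [0, 0, 0], "roll": 0, "grip": 60}]'

```text
time_s: 2.4
position: [0.5019, 0.2468, 0.1592]
tcp_rot: [[-0.889, 0.459, -0.008], [0.459, 0.889, -0.002], [0.006, -0.005, -1.0]]
force: [-0.9, 0.9, 0.1]
opening: 0.78
grasp_force: 0.0
```

move_arm --increments '[{"xyz": [0, 0, 0], "roll": 0, "grip": 60}, {"xyz": [0, 0, 0], "roll": 0, "grip": 60}]'

```text
time_s: 2.57
position: [0.5056, 0.2475, 0.1634]
tcp_rot: [[-0.888, 0.459, 0.001], [0.459, 0.888, 0.0], [-0.001, 0.001, -1.0]]
force: [0.8, -0.9, 0.8]
opening: 0.65
grasp_force: 0.0
```

```bash
python3 w.py w2
```

```text
2.5667 [0.50563583 0.24747115 0.16338738] [ 1.47041162e+01  2.98495540e+01  9.45285250e+01  5.02868704e-03
  5.55517295e+01 -4.79768508e+01]
wing_nut_grip 0.85 [0.50452753 0.24659746 0.13258446]
wing_nut_grip 0.83 1378 rect (507.73236083984375, 242.8701934814453) (11.782572746276855, 56.34981155395508) 62.75875473022461 mean [0.50542736 0.24403573 0.13500141] dir 152.00741267025256 maxz 0.13943924265558952
  in tool mm [-3.93015773 -3.17031137 51.38803162] tool x dir 152.67810339027722
round_clamp 0.63 [0.48325908 0.25344302 0.08503995]
round_clamp 0.59 6723 rect (511.1114196777344, 240.1583251953125) (36.759117126464844, 199.69692993164062) 60.06016540527344 mean [0.48517614 0.25491227 0.09598898] dir 151.35922293316068 maxz 0.2467008811616353
  in tool mm [-8.1769716  -4.02870037 51.39094044] tool x dir 152.67810339027722
```

View pics/w2.png

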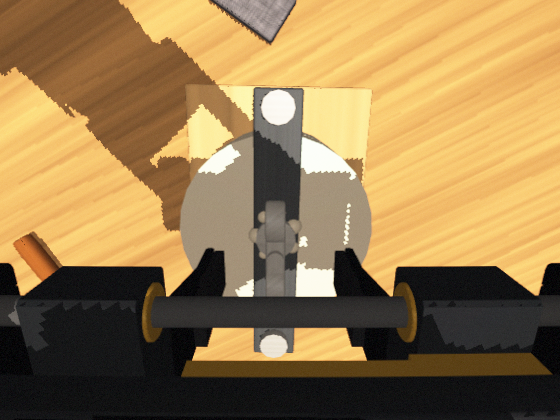

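In this picture both bolt heads show, at (278,106) and (273,345), with the nut hub at about (275,235). The full-length bar puts the centre at tool (-8, -4) mm. Next I'll descend and close.

move_arm --increments '[{"xyz": [-8, -3.7, 0], "roll": 0.01, "grip": 60}, {"xyz": [0, 0, 20], "roll": 0, "grip": 60}, {"xyz": [0, 0, 20], "roll": 0, "grip": 60}, {"xyz": [0, 0, 10], "roll": 0, "grip": 60}, {"xyz": [0, 0, 0], "roll": 0, "grip": 60}]'

```text
time_s: 3.23
position: [0.5097, 0.2383, 0.1105]
tcp_rot: [[-0.883, 0.47, -0.005], [0.47, 0.883, -0.001], [0.003, -0.003, -1.0]]
force: [-0.1, 0.7, 0.5]
opening: 0.599
grasp_force: 0.0
```

move_arm --increments '[{"xyz": [0, 0, 0], "roll": 0, "grip": 30}, {"xyz": [0, 0, 0], "roll": 0, "grip": 30}, {"xyz": [0, 0, 0], "roll": 0, "grip": 30}]'

```text
time_s: 3.48
position: [0.5119, 0.2395, 0.1136]
tcp_rot: [[-0.883, 0.47, 0.002], [0.47, 0.883, 0.001], [-0.002, 0.001, -1.0]]
force: [-0.5, -0.4, 0.8]
opening: 0.457
grasp_force: 0.0
```

move_arm --increments '[{"xyz": [0, 0, 0], "roll": 0, "grip": 0}, {"xyz": [0, 0, 0], "roll": 0, "grip": 0}, {"xyz": [0, 0, 0], "roll": 0, "grip": 0}, {"xyz": [0, 0, 0], "roll": 0, "grip": 0}, {"xyz": [0, 0, 0], "roll": 0, "grip": 0}]'

```text
time_s: 3.9
position: [0.5123, 0.2412, 0.113]
tcp_rot: [[-0.882, 0.471, 0.003], [0.471, 0.882, 0.004], [-0.001, 0.005, -1.0]]
force: [1.7, 5.5, -1.1]
opening: 0.131
grasp_force: 30.0
```

move_arm --increments '[{"xyz": [0, 0, 0], "roll": 0, "grip": 0}, {"xyz": [0, 0, 0], "roll": 0, "grip": 0}, {"xyz": [0, 0, 0], "roll": 0, "grip": 0}]'

```text
time_s: 4.15
position: [0.5122, 0.2411, 0.113]
tcp_rot: [[-0.882, 0.471, 0.003], [0.471, 0.882, 0.003], [-0.001, 0.005, -1.0]]
force: [1.1, 5.6, 0.2]
opening: 0.136
grasp_force: 30.0
```

move_arm --increments '[{"xyz": [0, 1.5, 0], "roll": 0, "grip": 0}, {"xyz": [0, 0, 0], "roll": -0.1, "grip": 0}, {"xyz": [0, 0, 0], "roll": -0.1, "grip": 0}, {"xyz": [0, 0, 0], "roll": -0.08, "grip": 0}, {"xyz": [0, 0, 0], "roll": 0, "grip": 0}]'

```text
time_s: 4.57
position: [0.5121, 0.2414, 0.113]
tcp_rot: [[-0.978, 0.208, 0.001], [0.208, 0.978, 0.002], [-0.001, 0.002, -1.0]]
force: [1.6, 3.3, 0.7]
opening: 0.141
grasp_force: 30.3
```

```bash
cat > s.py <<'E'
from h import *
s=bot.read_state();R=np.array(s['tcp_rot'])
print(s['time_s'],'rad from 152deg',round(np.arctan2(R[1,0],R[0,0])-np.radians(152),3),s['position'].round(4),'F',s['force'].round(1),'M',s['moment'].round(2),s['opening'],s['grasp_force'],s['joint_positions'].round(1))
E
python3 s.py
```

```text
4.5667 rad from 152deg 0.279 [0.5121 0.2414 0.113 ] F [1.6 3.3 0.7] M [ 0.49 -0.13 -0.48] 0.14104612602542718 30.340805053710938 [ 13.9  34.3  96.3   0.1  49.3 -64.2]
```

move_arm --increments '[{"xyz": [0, 0, 0], "roll": -0.03, "grip": 0}, {"xyz": [0, 0, 0], "roll": -0.03, "grip": 0}, {"xyz": [0, 0, 0], "roll": 0, "grip": 0}]'

```text
time_s: 4.82
position: [0.5124, 0.2415, 0.1129]
tcp_rot: [[-0.988, 0.152, 0.002], [0.152, 0.988, 0.002], [-0.001, 0.002, -1.0]]
force: [0.4, 4.8, 0.3]
opening: 0.136
grasp_force: 31.0
```

```bash
python3 s.py
```

```text
4.8167 rad from 152deg 0.336 [0.5124 0.2415 0.1129] F [0.4 4.8 0.3] M [ 0.58 -0.07 -0.62] 0.13606828576034763 31.044095114230004 [ 13.9  34.3  96.3   0.1  49.3 -67.4]
```

move_arm --increments '[{"xyz": [0, 0, 0], "roll": 0.1, "grip": 0}, {"xyz": [0, 0, 0], "roll": 0.1, "grip": 0}, {"xyz": [0, 0, 0], "roll": 0.1, "grip": 0}, {"xyz": [0, 0, 0], "roll": 0.1, "grip": 0}, {"xyz": [0, 0, 0], "roll": 0.1, "grip": 0}]'

```text
time_s: 5.23
position: [0.5122, 0.2411, 0.113]
tcp_rot: [[-0.794, 0.608, 0.002], [0.608, 0.794, 0.0], [-0.001, 0.001, -1.0]]
force: [-0.4, 3.6, 1.1]
opening: 0.133
grasp_force: 30.4
```

move_arm --increments '[{"xyz": [0, 0, 0], "roll": 0.08, "grip": 0}, {"xyz": [0, 0, 0], "roll": 0.06, "grip": 0}, {"xyz": [0, 0, 0], "roll": 0.04, "grip": 0}, {"xyz": [0, 0, 0], "roll": 0, "grip": 0}]'

```text
time_s: 5.57
position: [0.512, 0.2409, 0.1129]
tcp_rot: [[-0.676, 0.737, 0.001], [0.737, 0.676, -0.0], [-0.001, 0.001, -1.0]]
force: [-0.5, 3.2, 2.9]
opening: 0.14
grasp_force: 30.6
```

```bash
python3 s.py
```

```text
5.5667 rad from 152deg -0.339 [0.512  0.2409 0.1129] F [-0.5  3.2  2.9] M [ 0.69 -0.14  0.56] 0.14010119561269693 30.580002239876194 [ 13.9  34.3  96.3  -0.   49.3 -28.6]
```

move_arm --increments '[{"xyz": [0, 0, 0], "roll": -0.1, "grip": 0}, {"xyz": [0, 0, 0], "roll": -0.1, "grip": 0}, {"xyz": [0, 0, 0], "roll": -0.1, "grip": 0}, {"xyz": [0, 0, 0], "roll": -0.1, "grip": 0}, {"xyz": [0, 0, 0], "roll": -0.1, "grip": 0}]'

```text
time_s: 5.98
position: [0.5125, 0.2414, 0.1129]
tcp_rot: [[-0.947, 0.32, 0.002], [0.32, 0.947, 0.002], [-0.001, 0.002, -1.0]]
force: [3.5, 4.0, -0.6]
opening: 0.138
grasp_force: 30.5
```

move_arm --increments '[{"xyz": [0, 0, 0], "roll": -0.08, "grip": 0}, {"xyz": [0, 0, 0], "roll": -0.06, "grip": 0}, {"xyz": [0, 0, 0], "roll": -0.06, "grip": 0}, {"xyz": [0, 0, 0], "roll": 0, "grip": 0}]'

```text
time_s: 6.32
position: [0.5126, 0.2415, 0.1128]
tcp_rot: [[-0.991, 0.131, 0.002], [0.131, 0.991, 0.002], [-0.001, 0.003, -1.0]]
force: [1.3, 3.9, 1.0]
opening: 0.139
grasp_force: 31.3
```

```bash
python3 s.py
```

```text
6.3167 rad from 152deg 0.358 [0.5126 0.2415 0.1128] F [1.3 3.9 1. ] M [ 0.66 -0.08 -0.7 ] 0.13880322916021684 31.320769081644357 [ 13.9  34.3  96.3   0.1  49.3 -68.7]
```

move_arm --increments '[{"xyz": [0, 0, 0], "roll": 0.1, "grip": 0}, {"xyz": [0, 0, 0], "roll": 0.1, "grip": 0}, {"xyz": [0, 0, 0], "roll": 0.1, "grip": 0}, {"xyz": [0, 0, 0], "roll": 0.1, "grip": 0}, {"xyz": [0, 0, 0], "roll": 0.1, "grip": 0}]'

```text
time_s: 6.73
position: [0.5123, 0.241, 0.1129]
tcp_rot: [[-0.806, 0.592, 0.002], [0.592, 0.806, 0.001], [-0.001, 0.001, -1.0]]
force: [0.3, 3.1, 1.3]
opening: 0.138
grasp_force: 30.2
```

move_arm --increments '[{"xyz": [0, 0, 0], "roll": 0.08, "grip": 0}, {"xyz": [0, 0, 0], "roll": 0.06, "grip": 0}, {"xyz": [0, 0, 0], "roll": 0.06, "grip": 0}, {"xyz": [0, 0, 0], "roll": 0, "grip": 0}]'

```text
time_s: 7.07
position: [0.5121, 0.2408, 0.1128]
tcp_rot: [[-0.677, 0.736, 0.001], [0.736, 0.677, -0.0], [-0.001, 0.001, -1.0]]
force: [0.5, 2.6, 2.6]
opening: 0.135
grasp_force: 30.6
```

```bash
python3 s.py
```

```text
7.0667 rad from 152deg -0.339 [0.5121 0.2408 0.1128] F [0.5 2.6 2.6] M [ 0.74 -0.14  0.6 ] 0.13455770108366347 30.58128297328949 [ 13.9  34.3  96.3  -0.   49.3 -28.7]
```

move_arm --increments '[{"xyz": [0, 0, 0], "roll": -0.1, "grip": 0}, {"xyz": [0, 0, 0], "roll": -0.1, "grip": 0}, {"xyz": [0, 0, 0], "roll": -0.1, "grip": 0}, {"xyz": [0, 0, 0], "roll": -0.1, "grip": 0}, {"xyz": [0, 0, 0], "roll": -0.1, "grip": 0}]'

```text
time_s: 7.48
position: [0.5125, 0.2413, 0.1129]
tcp_rot: [[-0.948, 0.32, 0.002], [0.32, 0.948, 0.002], [-0.001, 0.002, -1.0]]
force: [1.8, 4.6, 1.5]
opening: 0.135
grasp_force: 30.7
```

move_arm --increments '[{"xyz": [0, 0, 0], "roll": -0.08, "grip": 0}, {"xyz": [0, 0, 0], "roll": -0.06, "grip": 0}, {"xyz": [0, 0, 0], "roll": -0.06, "grip": 0}, {"xyz": [0, 0, 0], "roll": 0, "grip": 0}]'

```text
time_s: 7.82
position: [0.5126, 0.2415, 0.1128]
tcp_rot: [[-0.992, 0.13, 0.002], [0.13, 0.992, 0.003], [-0.001, 0.003, -1.0]]
force: [1.4, 5.6, 1.1]
opening: 0.144
grasp_force: 31.3
```

```bash
python3 s.py
```

```text
7.8167 rad from 152deg 0.359 [0.5126 0.2415 0.1128] F [1.4 5.6 1.1] M [ 0.71 -0.19 -0.72] 0.14380084598773973 31.31276352416876 [ 13.9  34.3  96.3   0.2  49.3 -68.8]
```

move_arm --increments '[{"xyz": [0, 0, 0], "roll": 0.1, "grip": 0}, {"xyz": [0, 0, 0], "roll": 0.1, "grip": 0}, {"xyz": [0, 0, 0], "roll": 0.1, "grip": 0}, {"xyz": [0, 0, 0], "roll": 0.1, "grip": 0}, {"xyz": [0, 0, 0], "roll": 0.1, "grip": 0}]'

```text
time_s: 8.23
position: [0.5123, 0.2409, 0.1128]
tcp_rot: [[-0.807, 0.591, 0.001], [0.591, 0.807, 0.001], [-0.001, 0.001, -1.0]]
force: [0.7, 2.1, 1.8]
opening: 0.137
grasp_force: 30.6
```

```bash
python3 s.py
```

```text
8.2333 rad from 152deg -0.143 [0.5123 0.2409 0.1128] F [0.7 2.1 1.8] M [ 0.6  -0.23  0.63] 0.13655933905089843 30.588456988334656 [ 13.9  34.3  96.3   0.   49.3 -39.9]
```

move_arm --increments '[{"xyz": [0, 0, 0], "roll": 0.08, "grip": 0}, {"xyz": [0, 0, 0], "roll": 0.07, "grip": 0}, {"xyz": [0, 0, 0], "roll": 0.07, "grip": 0}, {"xyz": [0, 0, 0], "roll": 0, "grip": 0}]'

```text
time_s: 8.57
position: [0.5119, 0.2411, 0.1128]
tcp_rot: [[-0.662, 0.75, 0.001], [0.75, 0.662, 0.001], [-0.0, 0.001, -1.0]]
force: [0.8, 2.7, 2.0]
opening: 0.139
grasp_force: 31.2
```

```bash
python3 s.py
```

```text
8.5667 rad from 152deg -0.359 [0.5119 0.2411 0.1128] F [0.8 2.7 2. ] M [ 0.65 -0.17  0.65] 0.13948304712958703 31.191112444685132 [ 13.9  34.3  96.3   0.   49.3 -27.6]
```

move_arm --increments '[{"xyz": [0, 0, 0], "roll": -0.1, "grip": 0}, {"xyz": [0, 0, 0], "roll": -0.1, "grip": 0}, {"xyz": [0, 0, 0], "roll": -0.1, "grip": 0}, {"xyz": [0, 0, 0], "roll": -0.1, "grip": 0}, {"xyz": [0, 0, 0], "roll": -0.1, "grip": 0}]'

```text
time_s: 8.98
position: [0.5122, 0.2412, 0.1128]
tcp_rot: [[-0.942, 0.336, 0.001], [0.336, 0.942, 0.001], [-0.0, 0.002, -1.0]]
force: [1.2, 4.5, 3.4]
opening: 0.132
grasp_force: 30.0
```

move_arm --increments '[{"xyz": [0, 0, 0], "roll": -0.08, "grip": 0}, {"xyz": [0, 0, 0], "roll": -0.07, "grip": 0}, {"xyz": [0, 0, 0], "roll": -0.07, "grip": 0}, {"xyz": [0, 0, 0], "roll": 0, "grip": 0}]'

```text
time_s: 9.32
position: [0.5121, 0.2411, 0.1128]
tcp_rot: [[-0.992, 0.126, 0.001], [0.126, 0.992, 0.001], [-0.001, 0.001, -1.0]]
force: [-0.7, 5.0, 3.8]
opening: 0.135
grasp_force: 29.9
```

```bash
python3 s.py
```

```text
9.3167 rad from 152deg 0.362 [0.5121 0.2411 0.1128] F [-0.7  5.   3.8] M [ 0.81 -0.07  0.06] 0.13472310802128232 29.90768551826477 [ 13.9  34.3  96.3   0.1  49.3 -68.9]
```

The moment has dropped to about zero, so it has broken free. I'll turn it on to about 1.08 rad.

move_arm --increments '[{"xyz": [0, 0, 0], "roll": -0.1, "grip": 0}, {"xyz": [0, 0, 0], "roll": -0.1, "grip": 0}, {"xyz": [0, 0, 0], "roll": -0.1, "grip": 0}, {"xyz": [0, 0, 0], "roll": -0.1, "grip": 0}, {"xyz": [0, 0, 0], "roll": -0.1, "grip": 0}]'

```text
time_s: 9.73
position: [0.5121, 0.241, 0.1128]
tcp_rot: [[-0.931, -0.366, 0.001], [-0.366, 0.931, 0.001], [-0.001, 0.001, -1.0]]
force: [0.6, 4.2, 3.1]
opening: 0.135
grasp_force: 30.0
```

move_arm --increments '[{"xyz": [0, 0, 0], "roll": -0.1, "grip": 0}, {"xyz": [0, 0, 0], "roll": -0.08, "grip": 0}, {"xyz": [0, 0, 0], "roll": -0.03, "grip": 0}, {"xyz": [0, 0, 0], "roll": 0, "grip": 0}, {"xyz": [0, 0, 0], "roll": 0, "grip": 0}]'

```text
time_s: 10.15
position: [0.5121, 0.2409, 0.1128]
tcp_rot: [[-0.836, -0.548, 0.001], [-0.548, 0.836, 0.001], [-0.001, -0.0, -1.0]]
force: [0.0, 4.2, 3.8]
opening: 0.137
grasp_force: 29.9
```

```bash
python3 s.py
```

```text
10.15 rad from 152deg -5.215 [0.5121 0.2409 0.1128] F [0.  4.2 3.8] M [ 0.86 -0.11  0.07] 0.13651194145734166 29.94221806526184 [  13.9   34.3   96.3    0.    49.3 -109.4]
```

Turned to about 1.07 rad. Now I'll release, letting the fingers open fully before lifting.

move_arm --increments '[{"xyz": [0, 0, 0], "roll": 0, "grip": 60}, {"xyz": [0, 0, 0], "roll": 0, "grip": 60}, {"xyz": [0, 0, 0], "roll": 0, "grip": 60}, {"xyz": [0, 0, 0], "roll": 0, "grip": 60}, {"xyz": [0, 0, 0], "roll": 0, "grip": 60}]'

```text
time_s: 10.57
position: [0.5112, 0.2401, 0.1121]
tcp_rot: [[-0.836, -0.549, -0.001], [-0.549, 0.836, -0.001], [0.002, 0.0, -1.0]]
force: [-0.0, 0.1, 0.5]
opening: 0.428
grasp_force: 0.0
```

move_arm --increments '[{"xyz": [0, 0, -20], "roll": 0, "grip": 60}, {"xyz": [0, 0, -40], "roll": 0, "grip": 60}, {"xyz": [0, 0, -40], "roll": 0, "grip": 60}, {"xyz": [0, 0, 0], "roll": 0, "grip": 60}, {"xyz": [0, 0, 0], "roll": 0, "grip": 60}]'

```text
time_s: 10.98
position: [0.5134, 0.2409, 0.2152]
tcp_rot: [[-0.836, -0.549, 0.006], [-0.549, 0.836, 0.001], [-0.006, -0.002, -1.0]]
force: [0.1, 0.2, 0.0]
opening: 0.598
grasp_force: 0.0
```

move_arm --increments '[{"xyz": [0, 0, 0], "roll": 0, "grip": 60}, {"xyz": [0, 0, 0], "roll": 0, "grip": 60}]'

```text
time_s: 11.15
position: [0.5104, 0.2402, 0.211]
tcp_rot: [[-0.836, -0.549, -0.004], [-0.549, 0.836, -0.001], [0.003, 0.001, -1.0]]
force: [-0.0, -0.5, 0.3]
opening: 0.601
grasp_force: 0.0
```

```bash
python3 w.py w3; python3 s.py
```

```text
11.15 [0.51038623 0.24016895 0.21103541] [ 1.38563399e+01  2.64139240e+01  9.15240177e+01 -1.09488751e-02
  6.22710506e+01 -1.09433251e+02]
wing_nut_grip 0.93 [0.50496585 0.24005667 0.13515213]
wing_nut_grip 0.73 1125 rect (511.5518493652344, 240.8741455078125) (64.78459930419922, 11.886890411376953) 33.6165885925293 mean [0.50941161 0.23963472 0.13507369] dir -146.32159507517946 maxz 0.13940901888398904
  in tool mm [-1.70762085 -0.15483058 99.02994115] tool x dir -146.70519161162065
round_clamp 0.8 [0.49678731 0.23538216 0.08771701]
round_clamp 0.87 6413 rect (511.0743713378906, 239.92645263671875) (36.5803108215332, 198.8298797607422) 59.99348831176758 mean [0.5040721  0.24263118 0.09591053] dir 150.83156347509262 maxz 0.211206656326956
  in tool mm [-0.78828983 -0.68485932 99.03259627] tool x dir -146.70519161162065
11.4 rad from 152deg -5.213 [0.5112 0.2405 0.2114] F [-0.3 -1.  -0.4] M [ 0.13  0.05 -0.01] 0.5976820910525266 0.0 [  13.9   26.4   91.4   -0.    62.3 -109.4]
```

View pics/w3.png

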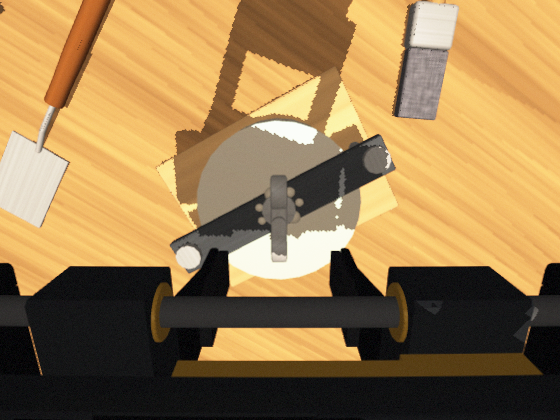

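The wings, around (279,215), now stand at about 33.6° in the world, against 150 to 152° for the bar. That is about 62° anticlockwise, and the gripper is clear above them.

```bash
python3 -c "
from rig import bot
print(bot.hand_in())"
```

```text
the job is handed in; nothing more can be done
None
```

The round mould's wing nut broke free after rocking and now stands about 62° anticlockwise of where it was stuck, released with the gripper clear; the square mould's nut was left untouched, and the job is handed in (no verdict was returned).

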